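# Lock back the sprung tension wheel of a dough sheeter

## Robot

A 6-joint arm with a two-finger parallel gripper is mounted at the origin on a cart in front of the work surface, level with it; the furniture and walls round the work are solid. World frame = base frame: x ahead of the robot, y to its left, z up, the work surface at z = 0. Lengths are in m, angles in rad, forces in N, time in s.
With the tool pointing down it reaches from about 0.225 to 0.875 m from the base axis. Payload 3.4 kg.
Tool frame: the origin (TCP) lies on the centre line of the jaws, within the pads' length; the fingertips stand 17 mm ahead of it and the grasp point (between the pads) lies 2 mm behind it (nose_length is the distance from the TCP to the fingertips, in m); z points along the fingers, y is the line along which they close (so a half turn about z gives the same grasp; the last joint's range is limited). The gripper opens to 85 mm and grips with 20 to 120 N. Pads are 22 mm wide; open, the fingers measure 114 mm over their backs; the gripper's body (76 mm by 85 mm) begins 54 mm behind the grasp point. The pads swing forward as they close: fully open they stand 13 mm farther back than shut.
Start: joints at [-1.302, 0.276, 1.505, -0, 1.361, -0.121], TCP at [0.219, -0.532, 0.225] pointing down, gripper open.
Joint ranges: [-2.89, 2.89], [-0.75, 2.08], [0.22, 2.7], [-1.18, 4.32], [0.11, 2.71], [-2.7, 2.7]. Speed limits (rad/s): [2.57, 2.57, 3.14, 3.14, 3.14, 3.14].

## Interface

Orientations are given as a unit quaternion [w, x, y, z].
In Python, from rig import get_state, get_image, sign_off, find_in, place_of, nose_length gives the robot as it stands.
- The arm moves only by the tool apply_moves, never from a script. Its argument "deltas" is one flat list of numbers, 5 for each row, row after row: the finger opening in mm, from 0 to 85.4, then the shift along the tool's x, y, z in mm, then the turn about the tool's z in degrees. A call has 1 to 12 rows; each row is the pose to reach, as a shift and turn from the pose commanded when the call began, along the tool's axes at that moment; what a row does not reach only later rows make up. A row lasts 1/12 s, in which the tool goes at most 41.7 mm and 7.16 degrees, less where a joint would pass 70% of its speed; a pose out of reach is approached as far as the arm can. A call with a gripper value outside its range is refused whole. The fingers move at their own pace and stop on an object; "squeeze" is the grip in N (left out, the last holds). Time passes only in rows, so rows that repeat a pose let the fingers close. It gives the time, the measured TCP pose, the force, the opening and the grip force at its end, in the units of the state.
- get_state(): the state, without advancing time (a new reading comes with each control period).
- get_image(name): name is "side" or "top" or "wrist"; returns a dict with "frame" (400x640x3 uint8, red, green, blue), "K" (3x3 intrinsics, pixels), "position" and "orientation" of the camera in the world. Camera axes: x right, y down, z forward; pixel columns grow to the right and rows downward; lengths in m; the calibration is good to about 2 mm. A picture is of the moment at which its call begins. There is no depth.
- sign_off(): hands the job in; it is judged then, once.
Trained networks look in a picture, given as the dict that the camera call returned (one of the last four; its "shot" number tells which), for a name from the list of things; names that differ only in an ending like _2 or _b are one class to them, and where a whole thing is asked for, a point or a joint stands for the part that bears it (a point fixed in the world has none). Each returns a list of dicts, best first, with "score" (0 to 1); they miss things now and then, are a little off and sometimes report something else, mostly with a low value. They report only what shows in the picture. A call takes as long as a camera call.
- find_in(query, picture): "point" ([column, row] in pixels, amid what is visible of it).
- place_of(query, picture): "point" ([column, row] in pixels: a listed point, or the origin of a listed thing).
The state is a dict: "clock": time; "qpos": joint angles; "qd": joint speeds; "effort": joint torques, N m; "position": TCP position; "ee_rot": TCP orientation; "contact_force": force on the tool from outside, world axes, zero at the start; "moment": the same for the moment, N m; "width": finger opening in m; "gripper_force": force on a finger pad.
Only numpy, scipy, OpenCV 4.12 (cv2) and the standard library are available. Lean on these libraries where they do the work, as an engineer would, in place of code of your own. Each camera call takes 0.05 s, during which the arm holds its last target. There are 200 camera calls.

## Task

The belt is off the dough sheeter's tensioner and a fresh one has to go on. Take the red-headed lock pin from its block, put it through the brass bushing of the sprung tension wheel, gently wind the wheel back (clockwise from above) with the pin until you feel the hidden lock hole below, and drop the pin fully home so that the wheel stays wound back when you let go. Do not force the pin or run the wheel hard into its stop, never let the wheel fly back, and leave the things round about where they are.

Things in the scene. Friction and masses are not known exactly. Their poses are not given: they have to be found in the camera images.
- tensioner: Belt tensioner fixed to the worktop; grey base plate 190x285x12 mm. Origin: on the wheel's vertical pivot axis at worktop height, z up. The base reaches 95 mm to its -x, +x, +y and 190 mm to its -y, where a fixed aluminium pulley (60 mm wide, top 58 mm above the worktop) stands 145 mm from the pivot. Nothing here is a loose part.
- index_top (a point): Point on the pivot axis at the top of the index plate, 30 mm above the worktop: a smooth flat steel plate 3 mm under the wheel, which hides it. It has one lock hole, 13 mm wide, 15 mm deep, 65 mm from the pivot. It comes under the bushing at a wheel angle between 0.6 and 1.0 rad, different each time: found only by feel, the foot of the pin tapping or riding on the plate until it drops in.
- wheel (a joint): Angle (rad) of the tension wheel, an aluminium disc 172 mm wide, faces 33 and 45 mm above the worktop, carrying a black roller (44 mm wide, top 77 mm above the worktop). 0 at rest on its stop, grows as it is wound clockwise seen from above, end stop 1.25. A spring turns it back: 0.16 N m at 0, 0.18 more per rad (2.5 to 5 N at the bushing, so the pin drags in it). Stays wound only if held or pinned.
- bushing (a point): Centre of the mouth of the brass bushing in the wheel: a through hole 12 mm wide in a collar 27 mm wide. The mouth is 55 mm above the worktop, 10 mm above the wheel's upper face; the index plate lies 25 mm below the mouth. It is 65 mm from the pivot, in the base's +y direction at wheel angle 0, and moves round with the wheel (towards the base's +x).
- pin: Loose lock pin, 70 g: steel shaft 10 mm wide, 45 mm long, foot chamfered to 7 mm, under a red square head 20x20 mm, 40 mm tall. Origin: centre of the foot; z up the pin; x, y along the head's sides. Starts upright in its block, foot 10 mm above the worktop. Fully home in the lock hole its foot is 15 mm above the worktop, the head 5 mm clear of the collar; out of the hole it stands 15 mm higher.
- pin_block: Black block that stores the pin, fixed: 56 x 56 x 30 mm with 80 x 30 mm feet along its x, hole of 12 mm diameter and 20 mm depth in its middle. Origin: centre of its underside.
- ramekin: Small white porcelain pot, 68 mm wide, 37 mm tall, bystander. Origin: centre of its underside.
- cutter: Fluted steel pastry cutter ring, 70 mm wide, 33 mm tall, bystander. Origin: centre of its underside.
- jam_jar: Jam jar with red lid, 65 mm wide, 97 mm tall, bystander. Origin: centre of its underside.
- scraper: Bench scraper, steel sheet with wooden grip, 101 x 124 x 20 mm, lying flat, bystander. Origin: centre of its underside.

How it is judged:
By the outcome, as a careful person would: the job done as asked, in the order asked, and still so for the second after the job is handed in, with the robot touching nothing.
It also fails if it takes over 72 s, if anything falls off the work surface, if the arm or the gripper's body presses on something with over 40 N, if the wrist force passes 120 N, or if a joint passes its speed limit or range.

## Working session

There is one attempt and no reset: what is moved stays moved. The work goes in short steps, Python scripts to look and compute and a tool call to move; the robot and the scene stay as the last step left them, time stands still between calls to the robot, and variables do not carry over. Pictures are saved under pics/ and viewed, at most 10 in all, crops included, and the job is handed in when it is done.

Besides the shell and the picture viewer there is one more tool, called after ">>>" as a command line: name --argument value ..., lists and objects as JSON in quotes. apply_moves: Moves the arm, as the interface text tells. Its arguments: {"type":"object","properties":{"deltas":{"type":"array"},"squeeze":{"type":"number"}},"required":["deltas"]}

```bash
ls; mkdir -p pics; cat > h.py <<'E'
import numpy as np, cv2
from scipy.spatial.transform import Rotation as R
from rig import *
def rot(q): return R.from_quat([q[1],q[2],q[3],q[0]]).as_matrix()
def onplane(im,p,z):
    K=np.array(im["K"]);d=rot(im["orientation"])@np.linalg.solve(K,[p[0],p[1],1]);o=np.array(im["position"])
    return o+d*(z-o[2])/d[2]
def proj(im,X):
    v=rot(im["orientation"]).T@(np.array(X)-np.array(im["position"]));v=np.array(im["K"])@v;return v[:2]/v[2]
def tri(obs):
    A=np.zeros((3,3));b=np.zeros(3)
    for im,p in obs:
        d=rot(im["orientation"])@np.linalg.solve(np.array(im["K"]),[p[0],p[1],1]);d/=np.linalg.norm(d)
        M=np.eye(3)-np.outer(d,d);A+=M;b+=M@np.array(im["position"])
    return np.linalg.solve(A,b)
def save(im,n,crop=None,s=1):
    f=cv2.cvtColor(im["frame"],cv2.COLOR_RGB2BGR)
    if crop: f=f[crop[1]:crop[3],crop[0]:crop[2]]
    cv2.imwrite("pics/"+n,cv2.resize(f,None,fx=s,fy=s,interpolation=cv2.INTER_CUBIC))
E
python3 - <<'E'
from h import *
np.set_printoptions(precision=4,suppress=True)
s=get_state();print(s["clock"],s["position"],s["ee_rot"],s["contact_force"],s["width"],nose_length)
Z=dict(tensioner=0,bushing=.055,index_top=.03,pin=.01,pin_block=0,ramekin=0,cutter=0,jam_jar=0,scraper=0)
for n in("top","side"):
    im=get_image(n);save(im,n+"0.png");print(n,im["position"])
    for q,z in Z.items():
        for r in place_of(q,im)[:2]: print(q,round(r["score"],2),np.round(r["point"],1),onplane(im,r["point"],z))
E
```

```text
pics
0.0 [ 0.2183 -0.5314  0.2246] [-0.0009  0.9811  0.1937 -0.0001] [-0.4876  0.4301 -0.3016] 0.08549771578369852 0.017
top [0.4683 0.0436 1.3803]
tensioner 0.93 [328.9 215.8] [0.5069 0.0301 0.    ]
bushing 0.95 [310.  204.3] [0.537  0.0858 0.055 ]
index_top 0.78 [330.7 211.1] [0.52   0.0255 0.03  ]
index_top 0.58 [457.  245.2] [ 0.4304 -0.3451  0.03  ]
pin 0.45 [228.  190.9] [0.5727 0.3322 0.01  ]
pin_block 0.86 [226.4 193.3] [0.5662 0.3389 0.    ]
ramekin 0.92 [229.2 261.9] [0.3619 0.323  0.    ]
ramekin 0.53 [232.9 150.1] [0.697  0.3241 0.    ]
cutter 0.53 [194.8 255.4] [0.3784 0.426  0.    ]
jam_jar 0.61 [233.3 145.9] [0.7097 0.3234 0.    ]
scraper 0.63 [458.2 244.7] [ 0.4311 -0.3573  0.    ]
side [0.1002 1.0967 0.9114]
tensioner 0.67 [323.5 216.7] [0.5151 0.0102 0.    ]
tensioner 0.4 [327.4 310.1] [0.3758 0.3358 0.    ]
bushing 0.91 [307.2 214.3] [0.5353 0.0833 0.055 ]
index_top 0.91 [322.5 212.1] [0.5119 0.0273 0.03  ]
ramekin 0.57 [329.7 310. ] [ 0.371   0.3335 -0.    ]
cutter 0.91 [313.1 343. ] [0.3706 0.4355 0.    ]
scraper 0.58 [385.7 160.2] [ 0.4347 -0.3636  0.    ]
```

```bash
python3 -c "
import cv2,numpy as np
a=cv2.imread('pics/top0.png');b=cv2.imread('pics/side0.png')
cv2.imwrite('pics/both0.png',cv2.resize(np.vstack([a,b]),(480,600),interpolation=cv2.INTER_AREA))"
```

```text
(no output)
```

View pics/top0.png

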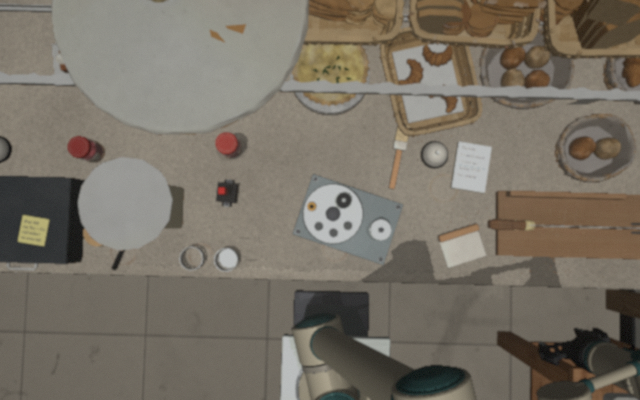

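View pics/side0.png

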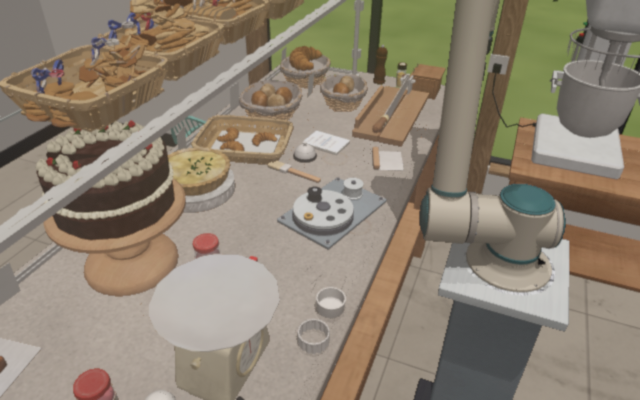

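Top view: tensioner centred near (335,217), with the bushing at (311,205), roller at (344,199) and pulley at (381,229). The red pin in its block is at (227,191), jam jar (228,145), cutter (192,257), ramekin (228,259), scraper (462,246). In the side view the pin is mostly hidden behind the kitchen scale.

Next I move over the tensioner for a wrist view.

>>> apply_moves --deltas '[85, 442, -391, -60, 0, 85, 442, -391, -60, 0, 85, 442, -391, -60, 0, 85, 442, -391, -60, 0, 85, 442, -391, -60, 0, 85, 442, -391, -60, 0, 85, 442, -391, -60, 0, 85, 442, -391, -60, 0, 85, 442, -391, -60, 0, 85, 442, -391, -60, 0, 85, 442, -391, -60, 0, 85, 442, -391, -60, 0]'

```text
clock: 2.0
position: [0.4383, -0.0835, 0.2766]
ee_rot: [0.0, 0.981, 0.194, 0.0]
contact_force: [0.4, -1.3, 0.6]
width: 0.0845
gripper_force: 0.0
```

>>> apply_moves --deltas '[85, 160, -100, 0, 0, 85, 160, -100, 0, 0, 85, 160, -100, 0, 0, 85, 160, -100, 0, 0, 85, 160, -100, 0, 0, 85, 160, -100, 0, 0]'

```text
clock: 2.5
position: [0.5504, 0.0719, 0.2753]
ee_rot: [-0.001, 0.981, 0.196, 0.001]
contact_force: [-0.1, -0.4, 0.3]
width: 0.0852
gripper_force: 0.0
```

```bash
cat > look.py <<'E'
from h import *
import sys
np.set_printoptions(precision=4,suppress=True)
s=get_state();print(s["clock"],s["position"],s["ee_rot"],s["contact_force"])
Z=dict(tensioner=0,bushing=.055,index_top=.03,pin=.01,pin_block=0,jam_jar=0)
im=get_image("wrist");save(im,sys.argv[1]);print(im["position"],rot(im["orientation"])[:,2])
for q,z in Z.items():
    for r in place_of(q,im)[:2]: print(q,round(r["score"],2),np.round(r["point"],1),onplane(im,r["point"],z))
E
python3 look.py w1.png
```

```text
2.5 [0.5504 0.0719 0.2753] [-0.001   0.9806  0.196   0.0009] [-0.0919 -0.3621  0.3387]
[0.6172 0.1001 0.4251] [-0.2611 -0.1069 -0.9594]
tensioner 0.62 [342.4 200.1] [0.5138 0.0219 0.    ]
tensioner 0.31 [ 51.5 186.1] [0.3679 0.43   0.    ]
bushing 0.8 [305.3 181.1] [0.5322 0.0863 0.055 ]
index_top 0.92 [343.  206.9] [0.5123 0.0226 0.03  ]
pin 0.79 [140.3  76.4] [0.5694 0.3361 0.01  ]
pin_block 0.64 [147.1  79. ] [0.5686 0.3326 0.    ]
```

View pics/w1.png

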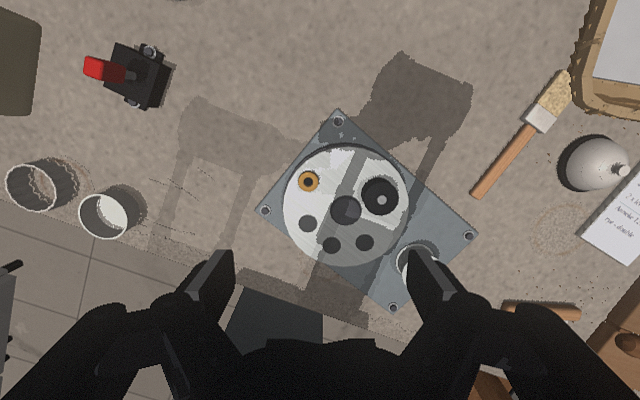

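Wrist view: bushing hole at (308,181), roller (380,198), pivot (345,209) and plate screws near (337,121), (468,236), (394,307) and (265,211). The pin's red head is at (97,67), above its block at (140,75). Next I move above the pin.

>>> apply_moves --deltas '[85, 119, -236, 70, 0, 85, 119, -236, 70, 0, 85, 119, -236, 70, 0, 85, 119, -236, 70, 0, 85, 119, -236, 70, 0, 85, 119, -236, 70, 0, 85, 119, -236, 70, 0, 85, 119, -236, 70, 0, 85, 119, -236, 70, 0]'

```text
clock: 3.6
position: [0.5679, 0.3314, 0.2053]
ee_rot: [0.001, 0.981, 0.194, -0.001]
contact_force: [0.6, -0.6, -0.3]
width: 0.0849
gripper_force: 0.0
```

```bash
python3 look.py w2.png; python3 - <<'E'
from h import *
im=get_image("wrist")
h=cv2.cvtColor(im["frame"],cv2.COLOR_RGB2HSV)
m=(((h[...,0]<8)|(h[...,0]>172))&(h[...,1]>150)&(h[...,2]>60)).astype(np.uint8)
n,l,st,c=cv2.connectedComponentsWithStats(m)
for i in range(1,n):
    if st[i,4]>60: print(st[i],c[i])
save(im,"w2c.png",(180,60,500,300),2.4)
E
```

```text
3.6 [0.5679 0.3314 0.2053] [ 0.0005  0.981   0.1942 -0.0007] [ 0.5719 -0.5594 -0.2943]
[0.6351 0.3598 0.3548] [-0.2638 -0.1094 -0.9584]
tensioner 0.87 [515.7 291.4] [0.5176 0.0182 0.    ]
tensioner 0.53 [201.1 279.5] [0.3704 0.427  0.    ]
bushing 0.71 [505.2 290.6] [0.5321 0.0832 0.055 ]
index_top 0.81 [522.2 310. ] [0.5071 0.0239 0.03  ]
index_top 0.72 [514.1 292.9] [0.5249 0.0478 0.03  ]
pin 0.7 [319.1 174. ] [0.5693 0.334  0.01  ]
pin 0.54 [197.5 281.7] [0.3728 0.4286 0.01  ]
pin_block 0.78 [319.5 174.4] [0.5671 0.3326 0.    ]
jam_jar 0.83 [369.1  64.7] [0.7022 0.3286 0.    ]
[ 348    4   80   88 1382] [383.35238784  49.28219971]
[ 361   15   58   63 2553] [389.01135919  46.49588719]
[304 179  24  27 451] [315.53215078 192.05764967]
```

View pics/w2c.png

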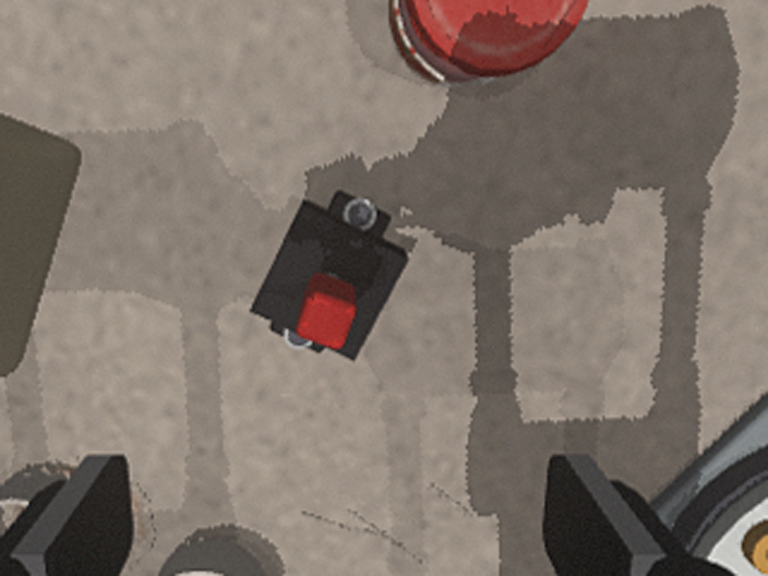

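The crop shows the red head's bright top face with corners at about (312,288), (355,300), (345,350) and (297,338), so the head is turned about 16° in the image. I'll work out its pose from that.

```bash
python3 - <<'E'
from h import *
np.set_printoptions(precision=4,suppress=True)
im=get_image("wrist");s=get_state()
h=cv2.cvtColor(im["frame"],cv2.COLOR_RGB2HSV)
sub=im["frame"][175:210,300:332,0];
red=((h[...,0]<8)|(h[...,0]>172))&(h[...,1]>150)
v=im["frame"][...,0]
m=np.zeros(v.shape,np.uint8);m[175:210,300:332]=(red&(v>175))[175:210,300:332]
print(np.sort(v[175:210,300:332][red[175:210,300:332]])[::40],m.sum())
ys,xs=np.nonzero(m)
W=np.array([onplane(im,(x,y),.095)[:2] for x,y in zip(xs,ys)])*1000
r=cv2.minAreaRect(W.astype(np.float32));print(r,W.mean(0))
T=rot(s["ee_rot"]);print(T)
# moment-free check: best square yaw
def ang(a): return (a+45)%90-45
ty=np.degrees(np.arctan2(T[1,1],T[0,1]));print("rect",ang(r[2]),"tool y",ty,ang(ty))
# base plate yaw via screws on first wrist view omitted
E
```

```text
[ 72  79 109 138 153 159 161 162 163 165 166 172] 29
((567.491455078125, 335.76171875), (16.011062622070312, 15.908098220825195), 3.3525145053863525) [567.7666 334.4873]
[[ 0.9254  0.3789  0.0006]
 [ 0.3789 -0.9254  0.0001]
 [ 0.0006  0.0001 -1.    ]]
rect 3.3525145053863525 tool y -67.7321991265042 22.2678008734958
```

```bash
python3 - <<'E'
from h import *
im=get_image("wrist")
h=cv2.cvtColor(im["frame"],cv2.COLOR_RGB2HSV);v=im["frame"][...,0]
red=((h[...,0]<8)|(h[...,0]>172))&(h[...,1]>150)
for t in(125,135,145):
    m=np.zeros(v.shape,np.uint8);m[175:212,298:334]=(red&(v>t))[175:212,298:334]
    n,l,st,c=cv2.connectedComponentsWithStats(m);k=1+st[1:,4].argmax()
    ys,xs=np.nonzero(l==k)
    W=np.array([onplane(im,(x,y),.095)[:2] for x,y in zip(xs,ys)])*1000
    print(t,len(xs),cv2.minAreaRect(W.astype(np.float32)),W.mean(0))
print([np.round(onplane(im,(180+a/2.4,60+b/2.4),.095)*1000,1) for a,b in((312,288),(355,300),(345,350),(297,338))])
E
```

```text
125 382 ((568.3567504882812, 335.49749755859375), (18.33631134033203, 18.733680725097656), 2.6023857593536377) [568.30934881 335.4780478 ]
135 362 ((568.22509765625, 335.52337646484375), (18.034900665283203, 18.504953384399414), 2.9254322052001953) [568.07111369 335.61386098]
145 340 ((568.1378784179688, 335.38592529296875), (17.47684097290039, 18.073869705200195), 0.3655797243118286) [567.95944122 335.73490768]
[array([577.9, 345.2,  95. ]), array([579.7, 328.3,  95. ]), array([559.8, 324.3,  95. ]), array([557.3, 343.3,  95. ])]
```

>>> apply_moves --deltas '[60, 2, -4, 40, 7, 60, 2, -4, 70, 14, 60, 2, -4, 70, 17, 60, 2, -4, 70, 17, 60, 2, -4, 70, 17, 60, 2, -4, 70, 17]'

```text
clock: 4.6
position: [0.5696, 0.3362, 0.1372]
ee_rot: [-0.0, 0.999, 0.047, 0.001]
contact_force: [0.1, 0.5, -0.3]
width: 0.06
gripper_force: 0.0
```

```bash
cat > head.py <<'E'
from h import *
import sys
zt=float(sys.argv[1]);np.set_printoptions(precision=4,suppress=True)
s=get_state();im=get_image("wrist")
h=cv2.cvtColor(im["frame"],cv2.COLOR_RGB2HSV);v=im["frame"][...,0]
red=((h[...,0]<8)|(h[...,0]>172))&(h[...,1]>150)
p=proj(im,[.568,.3355,zt]);print(s["position"],s["qpos"][5],p)
win=np.zeros(v.shape,bool);a,b=int(p[0]),int(p[1]);win[b-30:b+30,a-30:a+30]=1
print(np.percentile(v[red&win],[5,20,40,60,80,95]))
for t in(125,135,145):
    m=(red&(v>t)&win).astype(np.uint8)
    n,l,st,c=cv2.connectedComponentsWithStats(m);k=1+st[1:,4].argmax()
    ys,xs=np.nonzero(l==k)
    W=np.array([onplane(im,(x,y),zt)[:2] for x,y in zip(xs,ys)])*1000
    print(t,len(xs),cv2.minAreaRect(W.astype(np.float32)),W.mean(0))
T=rot(s["ee_rot"]);print(T[:2,:2],np.degrees(np.arctan2(T[1,0],T[0,0])))
save(im,"hd_%.2f.png"%s["clock"],(a-100,b-75,a+100,b+75),3)
E
python3 head.py .095; ls pics
```

```text
[0.5696 0.3362 0.1372] 1.9046990015006955 [322.1972 223.8511]
[ 80.    83.   130.4  171.   175.   177.35]
125 566 ((568.5082397460938, 335.6871643066406), (17.824569702148438, 18.26363754272461), 5.337297439575195) [567.4622 335.6583]
135 555 ((568.1456298828125, 335.6689147949219), (17.09909439086914, 18.232624053955078), 5.3374128341674805) [567.4156 335.6775]
145 533 ((568.1215209960938, 335.67449951171875), (17.175844192504883, 18.05989646911621), 4.69971227645874) [567.3245 335.8687]
[[ 0.9956  0.0941]
 [ 0.0941 -0.9956]] 5.399052713685381
both0.png
hd_4.60.png
side0.png
top0.png
w1.png
w2.png
w2c.png
```

>>> apply_moves --deltas '[40, -1.5, 0.5, 30, 0, 40, -1.5, 0.5, 60, 0, 40, -1.5, 0.5, 60, 0, 40, -1.5, 0.5, 60, 0, 30, -1.5, 0.5, 60, 0, 24, -1.5, 0.5, 60, 0, 24, -1.5, 0.5, 60, 0]' --squeeze 20

```text
clock: 5.23
position: [0.5685, 0.3358, 0.0782]
ee_rot: [-0.001, 0.999, 0.047, 0.002]
contact_force: [0.2, 0.7, 0.1]
width: 0.0236
gripper_force: 0.0
```

>>> apply_moves --deltas '[22, 0, 0, 0, 0, 20, 0, 0, 0, 0, 18, 0, 0, 0, 0, 16, 0, 0, 0, 0, 16, 0, 0, 0, 0, 16, 0, 0, 0, 0]' --squeeze 20

```text
clock: 5.73
position: [0.5678, 0.3354, 0.0771]
ee_rot: [-0.0, 0.999, 0.047, 0.001]
contact_force: [-0.3, -0.7, 5.4]
width: 0.0194
gripper_force: 21.6
```

>>> apply_moves --deltas '[14, 0, 0, 0, 0, 14, 0, 0, 0, 0, 14, 0, 0, -10, 0, 14, 0, 0, -30, 0, 14, 0, 0, -60, 0, 14, 0, 0, -90, 0, 14, 0, 0, -90, 0, 14, 0, 0, -90, 0, 14, 0, 0, -90, 0]' --squeeze 50

```text
clock: 6.48
position: [0.5665, 0.3349, 0.1654]
ee_rot: [0.0, 0.999, 0.047, -0.001]
contact_force: [0.1, 0.0, -1.1]
width: 0.0183
gripper_force: 51.4
```

```bash
python3 - <<'E'
from h import *
np.set_printoptions(precision=4,suppress=True)
s=get_state();print(s["position"],s["contact_force"],s["width"],s["gripper_force"])
P=np.array(s["position"]);T=rot(s["ee_rot"])
f=P+T@np.array([0,0,.067]);o=[]
for n in("wrist","side","top"):
    im=get_image(n);p=proj(im,f);r=place_of("pin",im)[:1]
    print(n,p,[(x["score"],np.round(x["point"],1)) for x in r])
    if n=="wrist":
        b=place_of("bushing",im);print(b[:2]); save(im,"hold.png",(int(p[0])-160,int(p[1])-120,int(p[0])+160,int(p[1])+120),2.4)
E
```

```text
[0.5665 0.3349 0.1654] [ 0.1419  0.0453 -1.0589] 0.01831366645574085 51.35049104690552
wrist [321.2426 210.0932] []
[{'point': [574.3, 252.4], 'score': 0.63}]
side [252.7131 257.1307] [(0.59, array([253.7, 258.1]))]
top [220.3594 190.5507] [(0.26, array([228.3, 260.1]))]
```

View pics/hold.png

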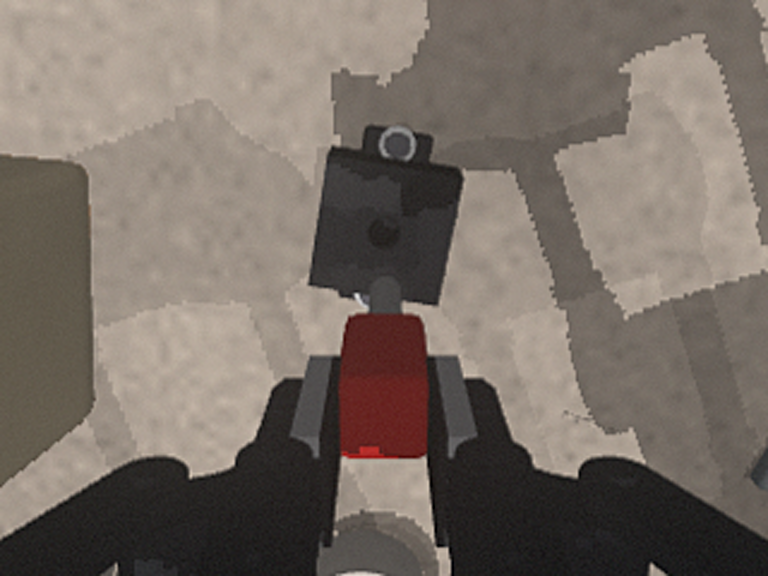

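The pin hangs straight in the jaws. Its foot is at crop (385,285), close to the predicted position, and the block's hole at (383,232) is empty. Next I go to a standoff above the bushing.

>>> apply_moves --deltas '[14, -56, 246, 0, 0, 14, -56, 246, 0, 0, 14, -56, 246, 0, 0, 14, -56, 246, 0, 0, 14, -56, 246, 0, 0, 14, -56, 246, 0, 0, 14, -56, 246, 0, 0, 14, -56, 246, 10, 0, 14, -56, 246, 18, 0, 14, -56, 246, 18, 0, 14, -56, 246, 18, 0, 14, -56, 246, 18, 0]'

```text
clock: 7.83
position: [0.5343, 0.0864, 0.1475]
ee_rot: [-0.0, 0.999, 0.048, -0.0]
contact_force: [0.6, -0.4, -0.7]
width: 0.0186
gripper_force: 51.3
```

```bash
cat > bush.py <<'E'
from h import *
import sys
np.set_printoptions(precision=4,suppress=True)
s=get_state();print(s["clock"],s["position"],s["contact_force"],s["qpos"][5])
P=np.array(s["position"]);T=rot(s["ee_rot"])
f=P+T@np.array([0,0,.067]);print("foot",f)
for n in("wrist","side","top"):
    im=get_image(n);p=proj(im,f)
    r=place_of("pin",im)[:1]; b=place_of("bushing",im)[:1]
    print(n,"pred",p,"pin",[(x["score"],np.round(x["point"],1)) for x in r],"bush",[(x["score"],np.round(x["point"],1),onplane(im,x["point"],.055)) for x in b])
    if n!="top": save(im,sys.argv[1]+n+".png",(int(p[0])-65,int(p[1])-50,int(p[0])+65,int(p[1])+50),3)
a,b=[cv2.imread("pics/"+sys.argv[1]+n+".png") for n in("wrist","side")]
cv2.imwrite("pics/"+sys.argv[1]+".png",np.hstack([a,b]))
E
python3 bush.py b1
```

```text
7.8333 [0.5343 0.0864 0.1475] [ 0.5527 -0.3744 -0.6621] 1.507190562342935
foot [0.5343 0.0865 0.0805]
wrist pred [321.255  210.1227] pin [(0.69, array([321.9, 207.6]))] bush [(0.67, array([322.6, 203.7]), array([0.5317, 0.085 , 0.055 ]))]
side pred [307.0718 207.6279] pin [(0.59, array([309.7, 208.7]))] bush [(0.85, array([307.5, 214.6]), array([0.534 , 0.0842, 0.055 ]))]
top pred [309.4524 204.7865] pin [] bush [(0.84, array([313.8, 204.3]), array([0.5373, 0.0748, 0.055 ]))]
```

View pics/b1.png

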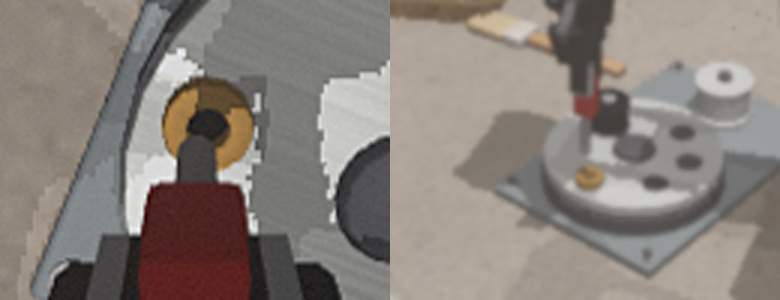

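Wrist crop (left): bushing hole at (208,127), full-frame about (325.3,202.3). The pin shaft is at x≈196 (full-frame 321.3), with its tip at row 137. Side crop (right): foot at about (307,207), bushing at (308.7,216).

```bash
python3 - <<'E'
from h import *
np.set_printoptions(precision=4,suppress=True)
im=get_image("wrist");s=get_state();P=np.array(s["position"]);T=rot(s["ee_rot"])
hs=cv2.cvtColor(im["frame"],cv2.COLOR_RGB2HSV)
m=((hs[...,0]>10)&(hs[...,0]<28)&(hs[...,1]>120)).astype(np.uint8);m[:170]=0;m[235:]=0;m[:,:290]=0;m[:,360:]=0
c=max(cv2.findContours(m,cv2.RETR_EXTERNAL,cv2.CHAIN_APPROX_NONE)[0],key=len);print("ell hull",cv2.fitEllipse(cv2.convexHull(c)),cv2.boundingRect(c))
f=P+T@[0,0,.067]
print("far edge pred",proj(im,f+T@[.0035,0,0]),proj(im,f+T@[.005,0,-.003]),"ctr",proj(im,f))
for p in((325.3,202.3),(325.3,201)): 
    w=onplane(im,p,.055);print(w,"tool delta mm",1000*T.T@(w-f))
si=get_image("side");w=onplane(si,(308.7,216),.055);print("side",w,1000*T.T@(w-f))
for sgn in(1,):
    for q in((308,181.5),):pass
E
```

```text
ell hull ((323.0534973144531, 201.49172973632812), (28.635164260864258, 30.234039306640625), 118.61734008789062) (309, 188, 30, 28)
far edge pred [321.3308 205.828 ] [321.3432 205.1466] ctr [321.3325 210.1288]
[0.5331 0.0814 0.055 ] tool delta mm [-1.6338  3.5075 26.1121]
[0.5342 0.0815 0.055 ] tool delta mm [-0.4636  3.5034 26.1125]
side [0.5285 0.0887 0.055 ] [-5.5103 -4.1614 26.1098]
```

>>> apply_moves --deltas '[14, -1.3, 2.7, 0, 0, 14, -1.3, 2.7, 10, 0, 14, -1.3, 2.7, 20, 0, 14, -1.3, 2.7, 22, 0, 14, -1.3, 2.7, 22, 0, 14, -1.3, 2.7, 22, 0]'

```text
clock: 8.88
position: [0.5329, 0.0822, 0.1254]
ee_rot: [0.0, 0.999, 0.046, -0.001]
contact_force: [-0.2, 0.4, -0.6]
width: 0.0184
gripper_force: 51.3
```

```bash
python3 - <<'E'
from h import *
np.set_printoptions(precision=4,suppress=True)
im=get_image("wrist");s=get_state();P=np.array(s["position"]);T=rot(s["ee_rot"])
f=P+T@[0,0,.067];print(f,s["contact_force"],proj(im,f),proj(im,f+T@[.0035,0,0]))
save(im,"b2.png",(270,160,380,240),5)
E
```

```text
[0.5333 0.0822 0.0588] [-0.6763  0.9186 -1.6898] [321.287  209.7878] [321.2846 205.4774]
```

View pics/b2.png

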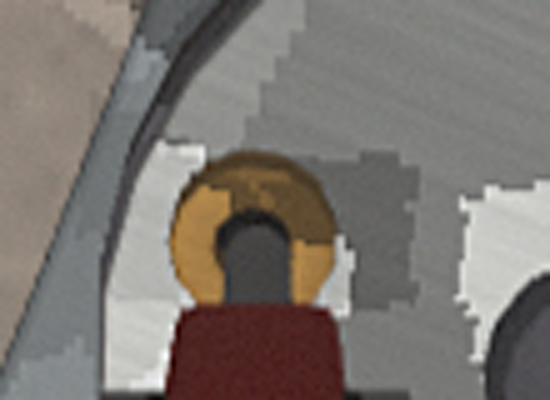

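The collar spans x 170–337 (centre 253) and the hole's far edge is near row 207. The shaft is at x 222–291 (centre 256), so it's within about 0.5 mm of the hole centre and I can lower it in.

>>> apply_moves --deltas '[14, 0.4, -0.5, 0, 0, 14, 0.4, -0.5, 2, 0, 14, 0.4, -0.5, 4, 0, 14, 0.4, -0.5, 6, 0, 14, 0.4, -0.5, 8, 0, 14, 0.4, -0.5, 9, 0, 14, 0.4, -0.5, 9, 0]'

```text
clock: 9.52
position: [0.5333, 0.0828, 0.1166]
ee_rot: [0.0, 0.999, 0.047, -0.0]
contact_force: [-0.5, 0.5, -0.6]
width: 0.0185
gripper_force: 51.3
```

>>> apply_moves --deltas '[14, 0, 0, 3, 0, 14, 0, 0, 6, 0, 14, 0, 0, 9, 0, 14, 0, 0, 12, 0, 14, 0, 0, 14, 0, 14, 0, 0, 14, 0]'

```text
clock: 10.02
position: [0.5333, 0.0827, 0.1023]
ee_rot: [0.0, 0.999, 0.047, -0.0]
contact_force: [-0.5, 0.1, -0.6]
width: 0.0183
gripper_force: 51.4
```

>>> apply_moves --deltas '[14, 0, 0, 1.5, 0, 14, 0, 0, 3, 0, 14, 0, 0, 4, 0, 14, 0, 0, 4.5, 0, 14, 0, 0, 4.5, 0]'

```text
clock: 10.43
position: [0.5336, 0.0827, 0.0984]
ee_rot: [0.0, 0.999, 0.047, -0.0]
contact_force: [-0.2, 0.4, -1.0]
width: 0.0185
gripper_force: 51.4
```

>>> apply_moves --deltas '[14, 0, 0, 0.3, 0, 14, 0, 0, 0.6, 0, 14, 0, 0, 0.6, 0, 14, 0, 0, 0.6, 0]'

```text
clock: 10.77
position: [0.5336, 0.0828, 0.0979]
ee_rot: [0.0, 0.999, 0.047, 0.0]
contact_force: [-0.9, -1.0, -0.3]
width: 0.0187
gripper_force: 51.4
```

>>> apply_moves --deltas '[14, 0, 0, 0.3, 0, 14, 0, 0, 0.6, 0, 14, 0, 0, 0.6, 0, 14, 0, 0, 0.6, 0]'

```text
clock: 11.1
position: [0.5336, 0.0828, 0.0973]
ee_rot: [0.0, 0.999, 0.047, 0.0]
contact_force: [-1.3, 0.6, 0.1]
width: 0.0189
gripper_force: 51.4
```

>>> apply_moves --deltas '[14, 0, 0, 0.3, 0, 14, 0, 0, 0.6, 0, 14, 0, 0, 0.6, 0, 14, 0, 0, 0.6, 0]'

```text
clock: 11.43
position: [0.5339, 0.0828, 0.0972]
ee_rot: [0.0, 0.999, 0.047, 0.0]
contact_force: [-1.9, 0.3, 5.1]
width: 0.0187
gripper_force: 52.0
```

```bash
python3 - <<'E'
from h import *
np.set_printoptions(precision=4,suppress=True)
# refine pivot from all views + base yaw; rays onto known planes
for n in("top","side","wrist"):
    im=get_image(n)
    for q,z in(("tensioner",0),("index_top",.03)):
        r=place_of(q,im)[:1]
        if r: print(n,q,r[0]["score"],onplane(im,r[0]["point"],z))
s=get_state();print(s["position"],s["contact_force"],s["qpos"])
# w1 view: screws (camera pose saved from look)
E
```

```text
top tensioner 0.81 [0.5127 0.0278 0.    ]
top index_top 0.95 [0.5167 0.0271 0.03  ]
side tensioner 0.83 [ 0.5155  0.017  -0.    ]
side index_top 0.9 [0.5082 0.0328 0.03  ]
wrist tensioner 0.95 [0.5156 0.0216 0.    ]
wrist index_top 0.95 [0.5119 0.0211 0.03  ]
[0.5339 0.0828 0.0972] [-1.2873 -0.2814  5.59  ] [ 0.0251  0.3281  1.7737 -0.0001  1.0389  1.5028]
```

```bash
python3 - <<'E'
from h import *
np.set_printoptions(precision=4,suppress=True)
im=get_image("wrist");s=get_state();T=rot(s["ee_rot"]);C=rot(im["orientation"])
rel=T.T@C; t=T.T@(np.array(im["position"])-s["position"])
T1=rot([-.001,.9806,.196,.0009]);P1=np.array([.5504,.0719,.2753])
m=T1@rel; q=R.from_matrix(m).as_quat()
w=dict(K=im["K"],position=[.6172,.1001,.4251],orientation=[q[3],*q[:3]]);print(P1+T1@t,m[:,2])
A=np.array([onplane(w,p,.013)[:2] for p in((337,121),(468,236),(394,307),(265,211))]);print(A)
u=(A[0]-A[1])/2+(A[3]-A[2])/2;print("len",np.linalg.norm(u));u/=np.linalg.norm(u)
print("u",u,np.degrees(np.arctan2(u[1],u[0])));c=A.mean(0);print("pivot from screws",c+.0475*u)
b=onplane(w,(308,181.5),.055)[:2];print("bush w1",b)
for b in(b,np.array([.5337,.0828])):print("pivot",b-.065*u)
E
```

```text
[0.6169 0.1001 0.4251] [-0.261  -0.1067 -0.9594]
[[ 0.6164  0.076 ]
 [ 0.5381 -0.1738]
 [ 0.3827 -0.1267]
 [ 0.4579  0.1231]]
len 0.2613734823023194
u [0.2936 0.9559] 72.92803105809047
pivot from screws [0.5127 0.02  ]
bush w1 [0.5331 0.083 ]
pivot [0.514  0.0209]
pivot [0.5146 0.0207]
```

```bash
cat > arc.py <<'E'
from h import *
import sys
np.set_printoptions(precision=2,suppress=True)
c=np.array([514.3,20.5]);p0=np.array([533.9,82.8]);d=p0-c;r=np.hypot(*d);a0=np.arctan2(d[1],d[0])
y=np.radians(5.39);X=np.array([np.cos(y),np.sin(y)]);Y=np.array([np.sin(y),-np.cos(y)])
f=lambda ph:c+r*np.array([np.cos(a0-ph),np.sin(a0-ph)])
b,ph=float(sys.argv[1]),float(sys.argv[2]);n=int(sys.argv[3])
for k in np.linspace(b,ph,n+1)[1:]:
    e=f(k)-f(b);print(round(k,3),f(k),"tool",X@e,Y@e)
E
python3 arc.py 0 .52 13
```

```text
0.04 [536.38  81.97] tool 2.386405052490749 1.0624881229028706
0.08 [538.82  81.03] tool 4.728413042859815 2.2195571177821782
0.12 [541.22  80.01] tool 7.022277257924216 3.4693559210743357
0.16 [543.58  78.88] tool 9.264328004271329 4.809885121303579
0.2 [545.89  77.66] tool 11.45097847898593 6.239000157713867
0.24 [548.15  76.36] tool 13.578730507768821 7.754414751108559
0.28 [550.35  74.96] tool 15.644180141270144 9.353704561409412
0.32 [552.5   73.47] tool 17.6440231006823 11.034311066083605
0.36 [554.59  71.9 ] tool 19.575060063880425 12.793545653233913
0.4 [556.61  70.25] tool 21.434201783655993 14.628593922804242
0.44 [558.57  68.52] tool 23.218474029853205 16.536520189019377
0.48 [560.45  66.71] tool 24.925022347502555 18.514272176855947
0.52 [562.26  64.83] tool 26.551116623340054 20.55868590503133
```

>>> apply_moves --deltas '[14, 0, 0, -2, 0, 14, 1.2, 0.5, -2, 0, 14, 2.4, 1.1, -2, 0, 14, 3.6, 1.6, -2, 0, 14, 4.7, 2.2, -2, 0, 14, 5.9, 2.8, -2, 0, 14, 7.0, 3.5, -2, 0, 14, 8.1, 4.1, -2, 0, 14, 9.3, 4.8, -2, 0, 14, 10.4, 5.5, -2, 0, 14, 11.4, 6.2, -2, 0, 14, 11.4, 6.2, -2, 0]'

```text
clock: 12.93
position: [0.5456, 0.0774, 0.0985]
ee_rot: [0.0, 0.999, 0.046, -0.0]
contact_force: [-3.9, 1.0, -2.3]
width: 0.0184
gripper_force: 51.2
```

>>> apply_moves --deltas '[14, 1.1, 0.8, 0, 0, 14, 2.1, 1.6, 0, 0, 14, 3.2, 2.4, 0, 0, 14, 4.2, 3.2, 0, 0, 14, 5.2, 4.0, 0, 0, 14, 6.2, 4.8, 0, 0, 14, 8.1, 6.6, 0, 0, 14, 10.0, 8.4, 0, 0, 14, 11.8, 10.3, 0, 0, 14, 13.5, 12.3, 0, 0, 14, 15.1, 14.3, 0, 0, 14, 15.1, 14.3, 0, 0]'

```text
clock: 13.93
position: [0.5626, 0.0645, 0.0987]
ee_rot: [0.0, 0.999, 0.046, 0.001]
contact_force: [-3.7, 1.0, -1.4]
width: 0.0187
gripper_force: 51.3
```

```bash
python3 arc.py .52 1.06 18
```

```text
0.55 [563.57  63.37] tool 1.165202877112342 1.5750934403810304
0.58 [564.84  61.87] tool 2.2826357366445995 3.1844289850080783
0.61 [566.05  60.34] tool 3.3512929644475773 4.826558340517863
0.64 [567.23  58.77] tool 4.370212841148348 6.500003701330827
0.67 [568.35  57.16] tool 5.33847840763303 8.203259079576425
0.7 [569.43  55.52] tool 6.255218290247681 9.934791660380508
0.73 [570.45  53.85] tool 7.119607484976028 11.693043181295304
0.76 [571.43  52.15] tool 7.930868099887406 13.476431334630407
0.79 [572.35  50.43] tool 8.688270055186848 15.283351191422916
0.82 [573.22  48.67] tool 9.391131740237535 17.112176645765125
0.85 [574.04  46.89] tool 10.038820626964888 18.961261878190165
0.88 [574.81  45.09] tool 10.630753839088378 20.828942836798355
0.91 [575.52  43.26] tool 11.166398676671355 22.713538734791598
0.94 [576.17  41.42] tool 11.645273095515106 24.613353563068166
0.97 [576.77  39.55] tool 12.066946140965605 26.526677616516213
1.0 [577.31  37.67] tool 12.43103833574405 28.45178903263317
1.03 [577.8   35.77] tool 12.73722202145059 30.38695534108563
1.06 [578.23  33.86] tool 12.98522165343495 32.330435022815806
```

>>> apply_moves --deltas '[14, 1.2, 1.6, 0, 0, 14, 1.2, 1.6, 0.8, 0, 14, 1.2, 1.6, 1.6, 0, 14, 1.2, 1.6, 2.0, 0, 14, 1.2, 1.6, 2.0, 0, 14, 1.2, 1.6, 2.0, 0]'

```text
clock: 14.43
position: [0.5638, 0.0633, 0.0973]
ee_rot: [0.0, 0.999, 0.047, 0.001]
contact_force: [-4.0, 1.9, 3.6]
width: 0.0182
gripper_force: 51.9
```

>>> apply_moves --deltas '[14, 0.6, 0.8, 0, 0, 14, 1.1, 1.6, 0, 0, 14, 1.1, 1.6, 0, 0]'

```text
clock: 14.68
position: [0.5644, 0.0627, 0.0972]
ee_rot: [-0.001, 0.999, 0.046, 0.0]
contact_force: [-4.7, 3.6, 6.6]
width: 0.0182
gripper_force: 52.2
```

>>> apply_moves --deltas '[14, 0.5, 0.8, 0, 0, 14, 1.1, 1.6, 0, 0, 14, 1.1, 1.6, 0, 0]'

```text
clock: 14.93
position: [0.5654, 0.0614, 0.0972]
ee_rot: [-0.001, 0.999, 0.046, -0.0]
contact_force: [-5.8, 3.4, 5.7]
width: 0.0185
gripper_force: 52.2
```

>>> apply_moves --deltas '[14, 0.5, 0.8, 0, 0, 14, 1.0, 1.7, 0, 0, 14, 1.0, 1.7, 0, 0, 14, 1.0, 1.7, 0, 0]'

```text
clock: 15.27
position: [0.5664, 0.06, 0.0972]
ee_rot: [-0.001, 0.999, 0.046, -0.0]
contact_force: [-4.1, 4.4, 5.8]
width: 0.0186
gripper_force: 52.2
```

>>> apply_moves --deltas '[14, 0.5, 0.8, 0, 0, 14, 1.0, 1.7, 0, 0, 14, 1.0, 1.7, 0, 0, 14, 1.0, 1.7, 0, 0]'

```text
clock: 15.6
position: [0.5675, 0.0585, 0.0972]
ee_rot: [-0.001, 0.999, 0.046, -0.0]
contact_force: [-4.9, 4.5, 5.9]
width: 0.0185
gripper_force: 52.2
```

>>> apply_moves --deltas '[14, 0.5, 0.9, 0, 0, 14, 0.9, 1.7, 0, 0, 14, 0.9, 1.7, 0, 0, 14, 0.9, 1.7, 0, 0]'

```text
clock: 15.93
position: [0.5685, 0.0569, 0.0971]
ee_rot: [-0.001, 0.999, 0.046, -0.0]
contact_force: [-5.7, 4.8, 5.7]
width: 0.0185
gripper_force: 52.2
```

>>> apply_moves --deltas '[14, 0.4, 0.9, 0, 0, 14, 0.9, 1.8, 0, 0, 14, 0.9, 1.8, 0, 0, 14, 0.9, 1.8, 0, 0]'

```text
clock: 16.27
position: [0.5697, 0.055, 0.097]
ee_rot: [-0.001, 0.999, 0.046, -0.0]
contact_force: [-4.4, 4.1, 4.6]
width: 0.0186
gripper_force: 52.1
```

>>> apply_moves --deltas '[14, 0.4, 0.9, 0, 0, 14, 0.8, 1.8, 0, 0, 14, 0.8, 1.8, 0, 0, 14, 0.8, 1.8, 0, 0]'

```text
clock: 16.6
position: [0.571, 0.0527, 0.0965]
ee_rot: [-0.001, 0.999, 0.046, -0.0]
contact_force: [-3.5, 4.2, 2.2]
width: 0.0184
gripper_force: 51.6
```

>>> apply_moves --deltas '[14, 0.4, 0.9, 0, 0, 14, 0.8, 1.8, 0, 0, 14, 0.8, 1.8, 0, 0, 14, 0.8, 1.8, 0, 0]'

```text
clock: 16.93
position: [0.572, 0.0509, 0.0964]
ee_rot: [-0.0, 0.999, 0.046, -0.0]
contact_force: [-4.2, 2.9, 1.4]
width: 0.0183
gripper_force: 51.5
```

The height dropped and the vertical force fell off, so the hole may be under the foot. I'll tap down 1.5 mm.

>>> apply_moves --deltas '[14, 0, 0, 0.5, 0, 14, 0, 0, 1, 0, 14, 0, 0, 1.5, 0, 14, 0, 0, 1.5, 0]'

```text
clock: 17.27
position: [0.572, 0.0509, 0.0949]
ee_rot: [-0.0, 0.999, 0.046, -0.0]
contact_force: [-3.7, 3.9, 0.9]
width: 0.0183
gripper_force: 51.6
```

>>> apply_moves --deltas '[14, 0, 0, 0.7, 0, 14, 0, 0, 1.4, 0, 14, 0, 0, 2.1, 0, 14, 0, 0, 2.8, 0, 14, 0, 0, 3, 0]'

```text
clock: 17.68
position: [0.572, 0.0509, 0.0919]
ee_rot: [-0.0, 0.999, 0.046, -0.0]
contact_force: [-3.9, 3.4, 2.3]
width: 0.0184
gripper_force: 51.7
```

>>> apply_moves --deltas '[14, 0, 0, 1, 0, 14, 0, 0, 2, 0, 14, 0, 0, 3, 0, 14, 0, 0, 4, 0, 14, 0, 0, 5, 0, 14, 0, 0, 5, 0]'

```text
clock: 18.18
position: [0.572, 0.0509, 0.0868]
ee_rot: [-0.0, 0.999, 0.046, -0.0]
contact_force: [-3.1, 3.3, 0.8]
width: 0.0184
gripper_force: 51.5
```

>>> apply_moves --deltas '[14, 0, 0, 1, 0, 14, 0, 0, 2, 0, 14, 0, 0, 3, 0, 14, 0, 0, 3, 0]'

```text
clock: 18.52
position: [0.572, 0.0508, 0.0838]
ee_rot: [-0.0, 0.999, 0.046, -0.0]
contact_force: [-3.8, 3.6, 0.2]
width: 0.0183
gripper_force: 51.5
```

Now the last ~1.6 mm, in small steps.

>>> apply_moves --deltas '[14, 0, 0, 0.6, 0, 14, 0, 0, 1.2, 0, 14, 0, 0, 1.2, 0, 14, 0, 0, 1.2, 0]'

```text
clock: 18.85
position: [0.572, 0.0508, 0.0827]
ee_rot: [-0.0, 0.999, 0.046, -0.0]
contact_force: [-3.2, 3.8, 1.8]
width: 0.0181
gripper_force: 51.6
```

>>> apply_moves --deltas '[14, 0, 0, 0.4, 0, 14, 0, 0, 0.8, 0, 14, 0, 0, 0.8, 0, 14, 0, 0, 0.8, 0]'

```text
clock: 19.18
position: [0.572, 0.0508, 0.0823]
ee_rot: [-0.0, 0.999, 0.046, 0.0]
contact_force: [-3.2, 3.1, 3.3]
width: 0.0184
gripper_force: 51.9
```

The pin bottomed at z = 0.0823 (expected 0.0822) with a light 3 N. I'll ease the wheel back onto the pin before letting go.

>>> apply_moves --deltas '[14, -0.2, -0.4, 0, 0, 14, -0.4, -0.9, 0, 0, 14, -0.4, -0.9, 0, 0, 14, -0.4, -0.9, 0, 0]'

```text
clock: 19.52
position: [0.5718, 0.0511, 0.0823]
ee_rot: [0.0, 0.999, 0.047, 0.0]
contact_force: [-3.7, 2.8, 2.1]
width: 0.0184
gripper_force: 51.7
```

>>> apply_moves --deltas '[14, -0.2, -0.4, 0, 0, 14, -0.4, -0.9, 0, 0, 14, -0.4, -0.9, 0, 0, 14, -0.4, -0.9, 0, 0]'

```text
clock: 19.85
position: [0.5714, 0.052, 0.0823]
ee_rot: [0.0, 0.999, 0.047, 0.0]
contact_force: [-2.5, 2.0, 3.8]
width: 0.0187
gripper_force: 51.8
```

>>> apply_moves --deltas '[14, -0.2, -0.4, 0, 0, 14, -0.4, -0.9, 0, 0, 14, -0.4, -0.9, 0, 0, 14, -0.4, -0.9, 0, 0]'

```text
clock: 20.18
position: [0.5708, 0.053, 0.0822]
ee_rot: [0.0, 0.999, 0.047, 0.0]
contact_force: [-2.6, 1.9, 2.3]
width: 0.0185
gripper_force: 51.8
```

>>> apply_moves --deltas '[14, -0.2, -0.4, 0, 0, 14, -0.4, -0.9, 0, 0, 14, -0.4, -0.9, 0, 0, 14, -0.4, -0.9, 0, 0]'

```text
clock: 20.52
position: [0.5705, 0.0535, 0.0823]
ee_rot: [0.0, 0.999, 0.047, 0.0]
contact_force: [-1.0, 0.1, 2.1]
width: 0.0183
gripper_force: 51.7
```

>>> apply_moves --deltas '[14, 0, 0, 0, 0, 14, 0, 0, 0, 0, 19, 0, 0, 0, 0, 20, 0, 0, 0, 0, 21, 0, 0, 0, 0, 23, 0, 0, 0, 0, 26, 0, 0, 0, 0, 30, 0, 0, 0, 0, 30, 0, 0, 0, 0]' --squeeze 20

```text
clock: 21.27
position: [0.5704, 0.0538, 0.0822]
ee_rot: [0.0, 0.999, 0.047, 0.0]
contact_force: [0.5, -0.1, 0.7]
width: 0.0299
gripper_force: 0.0
```

>>> apply_moves --deltas '[40, 0, 0, 0, 0, 40, 0, 0, 0, 0, 40, 0, 0, -10, 0, 40, 0, 0, -30, 0, 40, 0, 0, -60, 0, 40, 0, 0, -100, 0, 40, 0, 0, -100, 0, 40, 0, 0, -100, 0]'

```text
clock: 21.93
position: [0.5721, 0.0538, 0.1858]
ee_rot: [0.0, 0.999, 0.047, 0.004]
contact_force: [0.7, 0.2, 0.8]
width: 0.0399
gripper_force: 0.0
```

```bash
python3 - <<'E'
from h import *
np.set_printoptions(precision=4,suppress=True)
s=get_state();print(s["clock"],s["position"],s["contact_force"])
im=get_image("wrist")
P=[.570,.0535]
for z in(.090,.095,.100,.105,.115):print(z,proj(im,P+[z]))
print(place_of("pin",im)[:1],place_of("bushing",im)[:1])
p=proj(im,P+[.1]);sd=get_image("side");q=proj(sd,P+[.07])
f=lambda im,p:cv2.resize(im["frame"][int(p[1])-50:int(p[1])+70,int(p[0])-65:int(p[0])+65,::-1],None,fx=3,fy=3,interpolation=cv2.INTER_CUBIC)
cv2.imwrite("pics/end.png",np.hstack([f(im,p),f(sd,q)]))
E
```

```text
21.9333 [0.5721 0.0538 0.1858] [0.7464 0.1514 0.7734]
0.09 [321.1794 202.7918]
0.095 [321.202  204.4677]
0.1 [321.2254 206.2087]
0.105 [321.2498 208.0188]
0.115 [321.3015 211.8632]
[{'point': [322.3, 180.4], 'score': 0.78}] [{'point': [320.1, 193.4], 'score': 0.72}]
```

View pics/end.png

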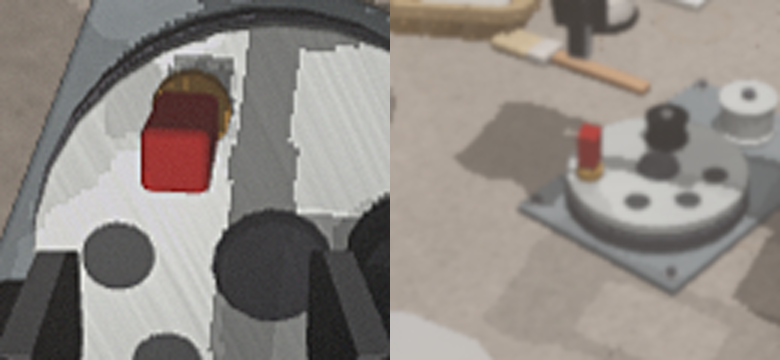

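The pin is standing in the bushing and the wheel has stayed wound back. Red head at left crop (178,150), collar visible behind it; in the side crop the head sits just above the collar at (590,165). I'll check the seating height numerically.

```bash
python3 - <<'E'
from h import *
np.set_printoptions(precision=4,suppress=True)
im=get_image("wrist");sd=get_image("side");tp=get_image("top")
def redm(im,c,w):
    h=cv2.cvtColor(im["frame"],cv2.COLOR_RGB2HSV);m=(((h[...,0]<8)|(h[...,0]>172))&(h[...,1]>130)).astype(np.uint8)
    k=np.zeros_like(m);a,b=map(int,c);k[b-w:b+w,a-w:a+w]=1;return m*k
m=redm(im,(315,205),30);v=im["frame"][...,0]
tm=m&(v>0.75*np.percentile(v[m>0],95));ys,xs=np.nonzero(tm);cw=np.array([xs.mean(),ys.mean()]);print("wrist top face",cw,len(xs))
ms=redm(sd,proj(sd,[.57,.0535,.08]),12);ys,xs=np.nonzero(ms);print("side red bbox",xs.min(),xs.max(),ys.min(),ys.max())
ms=redm(tp,proj(tp,[.57,.0535,.09]),12);ys,xs=np.nonzero(ms);print("top red bbox",xs.min(),xs.max(),ys.min(),ys.max())
for zf in(.015,.03):
    t=onplane(im,cw,zf+.085);ax=(t-np.array([.5705,.0535,zf]));
    print("foot",zf,"top at",t,"lean deg",np.degrees(np.arctan2(np.hypot(*ax[:2]),ax[2])))
    e=t-ax*40/85
    print("  side top/bottom of head",proj(sd,t),proj(sd,e),"mouth",proj(sd,[.5705,.0535,.055]))
s=get_state();print(s["clock"],s["contact_force"])
b=[(n,place_of("pin",i)[:1]) for n,i in(("s",sd),("w",im))];print(b)
E
```

```text
wrist top face [314.4492 206.4537] 443
side red bbox 297 303 193 204Traceback (most recent call last):
  File "<stdin>", line 10, in <module>
    return umr_minimum(a, axis, None, out, keepdims, initial, where)
ValueError: zero-size array to reduction operation minimum which has no identity
```

```bash
python3 - <<'E'
from h import *
np.set_printoptions(precision=4,suppress=True)
im=get_image("wrist");sd=get_image("side");cw=[314.45,206.45]
for zf in(.015,.022,.03):
    t=onplane(im,cw,zf+.085);ax=t-np.array([.5705,.0535,zf])
    e=t-ax*40/85
    print(zf,t,"lean",np.degrees(np.arctan2(np.hypot(*ax[:2]),ax[2])),"side head top/bottom ctr",proj(sd,t),proj(sd,e))
    c=[proj(sd,t+np.array([a,b,0])) for a in(-.01,.01) for b in(-.01,.01)]+[proj(sd,e+np.array([a,b,0])) for a in(-.01,.01) for b in(-.01,.01)]
    print("  pred red bbox",np.min(c,0),np.max(c,0))
b=place_of("bushing",sd)[:1];print(b,[onplane(sd,x["point"],.055) for x in b],get_state()["clock"])
E
```

```text
0.015 [0.5672 0.0592 0.1   ] lean 4.451259042889469 side head top/bottom ctr [299.9429 193.6582] [299.9695 204.6325]
  pred red bbox [295.1336 190.912 ] [304.7208 207.4517]
0.022 [0.5695 0.0593 0.107 ] lean 3.967628473770494 side head top/bottom ctr [299.1523 191.4067] [299.5471 202.5318]
  pred red bbox [294.3286 188.6708] [304.2523 205.3428]
0.03 [0.5721 0.0594 0.115 ] lean 4.097156267555745 side head top/bottom ctr [298.244 188.82 ] [299.0615 200.1174]
  pred red bbox [293.4036 186.0959] [303.7824 202.9188]
[{'point': [298.9, 205.5], 'score': 0.83}] [array([0.5726, 0.0553, 0.055 ])] 22.4333
```

The side-view head height fits the home position (foot at 15 mm), leaning only by the play in the bushing and hole. The wheel holds and the gripper is clear.

```bash
python3 -c "
from rig import *
print(sign_off())"
```

```text
the job is handed in; nothing more can be done
None
```

The pin is fully home in the lock hole, the wheel stays wound back on it with the gripper clear, and the job is handed in at about 22 s of the 72 s allowed; no verdict came back.

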